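# Set a watch movement under the microscope and turn its light up to 6

## Task

Stand the watch movement, in its round holder, upright on the lit stage of the microscope, centred under the lens, setting it down gently and never tipping it over. Roll the light wheel on the microscope's base up, ridge by ridge, until it rests on 6. Do not bump the microscope head and leave the loupe, the pot and the screwdriver where they are.

Things in the scene. Friction and masses are not known exactly. Their poses are not given: they have to be found in the camera images.
- stage (a point): Centre of the round grey stage glass (95 mm across), on the flat top of the microscope's fixed white base, 48 mm above the bench. z up. The base is 230 mm (x) by 280 mm (y, from -105 to +175 mm of this point). The column, a 32 mm pole, stands 140 mm off along +y; the eyepieces lean out to -y. -x of this frame faces the robot and its right. The lens hangs straight above.
- lens (a point): Centre of the underside of the lens (black, 66 mm across), 135 mm straight above the stage centre; wider parts (up to 110 mm) above it. No tool can come straight down onto the stage: it must lean about 35 to 45 degrees, its body towards -x of the stage's frame, also when it picks the holder up, so that the holder stays upright.
- scope_head: The microscope's fixed head: lens, ring, arm to the column, focus knobs and eyepieces, all 135 mm or more above the stage. Axes as the stage's, origin at bench height under the stage centre. Not to be bumped.
- wheel_axis (a point): Centre of the light wheel, on its axle (along y; axes as the stage's), 32 mm above the bench, 16 mm below the base's top, 83 mm from the stage centre along its -x. Black wheel 24 mm wide: lands at radius 23 mm, ten ridges across its width, 4 mm thick, to radius 31 mm, 36 degrees apart. Its top stands out of the base. At rest the set digit is on top, the ridges beside it 18 degrees either way.
- wheel (a joint): Turn of the light wheel, rad: digit n (white, on the lands; the one on top between the white marks is set) is at 0.6283 n, so 6 is 3.770. Stops just below 0 and just above 9. A sprung detent holds each digit, about 3 N at a ridge overcomes it and past half a step it clicks on by itself. Counts up as the wheel's top moves to -x of the stage's frame. Starts on a digit from 0 to 4.
- holder_center (a point): The movement in its holder, loose on the bench: an upright round aluminium holder 46 mm across and 16 mm high with the brass watch movement (35 mm across) on top, 22 mm high in all, about 90 g. The point is on its axis, 10 mm above its underside; z is up when upright.
- holder: The same loose holder with its movement; origin at the centre of its underside.
- loupe: Bystander: black conical eye loupe, 40 mm across at the top, 27 mm high, standing on the bench; origin at the centre of its underside.
- pot: Bystander: round brass pot with a lid knob, 44 mm across, 31 mm high; origin at the centre of its underside.
- driver: Bystander: a small screwdriver 120 mm long lying on the bench along its x.
Things that resemble listed ones, but are neither listed nor needed, are in the scene too. Of the things that look like the holder, take the one that is farthest from the robot's base at the start.

How it is judged:
By the outcome, as a careful person would: the job done as asked, in the order asked, and still so for the second after the job is handed in, with the robot touching nothing.
It also fails if it takes over 54 s, if anything falls off the work surface, if the arm or the gripper's body presses on something with over 40 N, if the wrist force passes 120 N, or if a joint passes its speed limit or range.

## Robot

A 7-joint arm with a two-finger parallel gripper is mounted at the origin on the work surface. World frame = base frame: x ahead of the robot, y to its left, z up, the work surface at z = 0. Lengths are in m, angles in rad, forces in N, time in s.
With the tool pointing down it reaches from about 0.425 to 0.875 m from the base axis. Payload 4.7 kg.
Tool frame: the origin (TCP) lies at the very end of the fingers, on their centre line; the grasp point (between the pads) lies 19 mm behind it; z points along the fingers, y is the line along which they close (so a half turn about z gives the same grasp; the last joint's range is limited). The gripper opens to 87 mm and grips with 3 to 60 N. Pads are 19 mm wide; open, the fingers measure 117 mm over their backs; the gripper's body (75 mm by 190 mm) begins 51 mm behind the grasp point.
Start: joints at [-1.187, 0.321, -0.07, 1.45, 0.023, 1.371, -0.057], TCP at [0.235, 0.606, 0.223] pointing down, gripper open.
Joint ranges: [-2.86, 2.86], [-0.3, 2.09], [-1.38, 1.24], [0.06, 2.45], [-1.56, 4.7], [0.09, 2.05], [-2.69, 2.69]. Speed limits (rad/s): [2.57, 2.57, 3.14, 3.14, 3.14, 3.14, 3.14].

## Interface

Orientations are given as a rotation vector (axis times angle).
In Python, from bench import ctrl, get_image, job gives the robot as it stands.
- The arm moves only by the shell command python3 -m crank 'ROWS' [FORCE]. ROWS is JSON, a list that holds one entry, the list of rows, each a list of 5 numbers: the shift along the tool's x, y, z in mm, then the turn about the tool's z in rad, then the closure, from -1 (fully open) to 1 (shut), so that 0 is half open. A call has 1 to 10 rows; each row shifts and turns the commanded pose from where the row before left it, along the tool's axes as they then stand; what a row does not reach is not made up. A row lasts 1/12 s, in which the tool goes at most 41.7 mm and 7.16 degrees, less where a joint would pass 70% of its speed; a pose out of reach is approached as far as the arm can. A call with a gripper value outside its range is refused whole. The fingers move at their own pace and stop on an object; FORCE is the grip in N (left out, the last holds). Time passes only in rows, so rows that do not move let the fingers close. It gives the time, the measured TCP pose, the force, the opening and the grip force at its end, in the units of the state.
- ctrl.get_state(): the state, without advancing time (a new reading comes with each control period).
- get_image(name): name is "scene" or "top" or "wrist"; returns a dict with "pixels" (400x640x3 uint8, red, green, blue), "fx", "fy", "cx", "cy" (pixels), "k1" (the pictures are not rectified: a ray, as slopes to the right and down, at radius r is drawn at 1 + k1 r^2 times it, then the intrinsics apply), "T" (4x4, takes a point from camera to world coordinates); the wrist camera has in their place "T_tool_cam" (4x4, takes a point from camera to tool coordinates, whose origin is the TCP and whose axes are the flange's). Camera axes: x right, y down, z forward; pixel columns grow to the right and rows downward; lengths in m; the calibration is good to about 2 mm. A picture is of the moment at which its call begins: read the wrist's pose just before it. There is no depth.
- job.close_job(): hands the job in; it is judged then, once.
The state is a dict: "time": time; "joint_positions": joint angles; "qd": joint speeds; "joint_torque": joint torques, N m; "position": TCP position; "tool_rot": TCP orientation; "ft_force": force on the tool from outside, world axes, zero at the start; "torque": the same for the moment, N m; "grip_width": opening from 0.0 (shut) to 1.0 (fully open); "grip_force": force on a finger pad.
Only numpy, scipy, OpenCV 4.12 (cv2) and the standard library are available. Lean on these libraries where they do the work, as an engineer would, in place of code of your own. Each camera call takes 0.05 s, during which the arm holds its last target. There are 200 camera calls.

## Working session

There is one attempt and no reset: what is moved stays moved. The work goes in short steps, Python scripts to look and compute and a shell command to move; the robot and the scene stay as the last step left them, time stands still between calls to the robot, and variables do not carry over. Pictures are saved under pics/ and viewed, at most 10 in all, crops included, and the job is handed in when it is done.

```bash
ls; mkdir -p pics; cat > h.py <<'E'
import numpy as np, cv2
from scipy.spatial.transform import Rotation as R
from bench import ctrl, get_image, job
def shot(n,f=None):
    s=ctrl.get_state(); im=get_image(n)
    if n=='wrist':
        T=np.eye(4);T[:3,:3]=R.from_rotvec(s['tool_rot']).as_matrix();T[:3,3]=s['position'];im['T']=T@im['T_tool_cam']
    if f: cv2.imwrite(f,im['pixels'][...,::-1])
    np.savez('pics/'+n+'_last.npz',**im)
    return im
def load(n): 
    d=np.load('pics/'+n+'_last.npz'); return {k:d[k] for k in d}
def ray(im,u,v):
    K=np.array([[im['fx'],0,im['cx']],[0,im['fy'],im['cy']],[0,0,1.]],float)
    p=cv2.undistortPoints(np.array([[[u,v]]],float),K,np.array([float(im['k1']),0,0,0]))[0,0]
    d=im['T'][:3,:3]@np.array([p[0],p[1],1]); return im['T'][:3,3],d
def onz(im,u,v,z):
    o,d=ray(im,u,v); return o+d*(z-o[2])/d[2]
def proj(im,P):
    q=np.linalg.inv(im['T'])@np.append(P,1); x,y=q[:2]/q[2]; k=1+float(im['k1'])*(x*x+y*y)
    return np.array([im['fx']*x*k+im['cx'],im['fy']*y*k+im['cy']])
E
python3 - <<'E'
from h import *
a=shot('scene','pics/s1.png');b=shot('top','pics/t1.png')
for i in(a,b): print(i['T'].round(3),i['fx'],i['k1'])
s=ctrl.get_state();print(s)
E
```

```text
pics
[[ 0.03   0.76  -0.65   1.074]
 [ 0.999 -0.033  0.007 -0.132]
 [-0.016 -0.649 -0.76   0.712]
 [ 0.     0.     0.     1.   ]] 419.93033706997204 0.03317527431109291
[[ 0.01  -0.99   0.141  0.467]
 [-1.    -0.013 -0.02  -0.141]
 [ 0.022 -0.141 -0.99   0.792]
 [ 0.     0.     0.     1.   ]] 361.9706316871761 -0.07181178273976624
{'time': 0.1, 'joint_positions': array([-1.18690356,  0.32172648, -0.07011348,  1.45153115,  0.02258326,
        1.37079478, -0.056901  ]), 'qd': array([ 0.00027885, -0.00256298,  0.00064206, -0.00255789,  0.00086762,
       -0.00194927,  0.00014946]), 'joint_torque': array([-3.97558449e-05, -4.92573130e+01, -4.05767849e-01, -3.13399601e+01,
       -6.42217021e-02,  3.95197410e-02,  6.56124575e-05]), 'position': array([0.23477194, 0.60560117, 0.22159661]), 'tool_rot': array([-5.77442812e-01, -3.08782117e+00,  2.59954955e-03]), 'ft_force': array([ 0.05772046, -0.58627675, -0.33619257]), 'torque': array([-0.00477578, -0.00196223, -0.00187983]), 'grip_force': 0.0, 'grip_width': 0.9981464061611525}
```

View pics/s1.png

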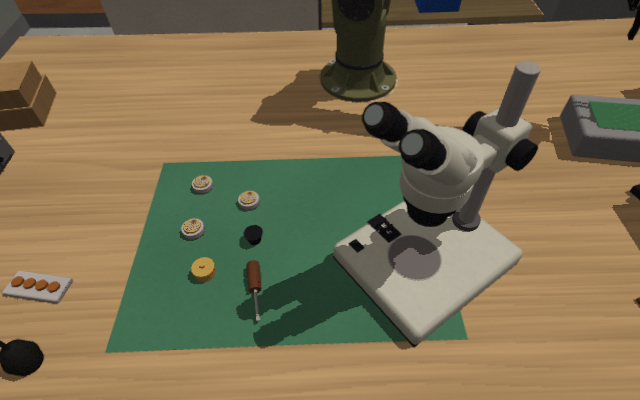

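View pics/t1.png

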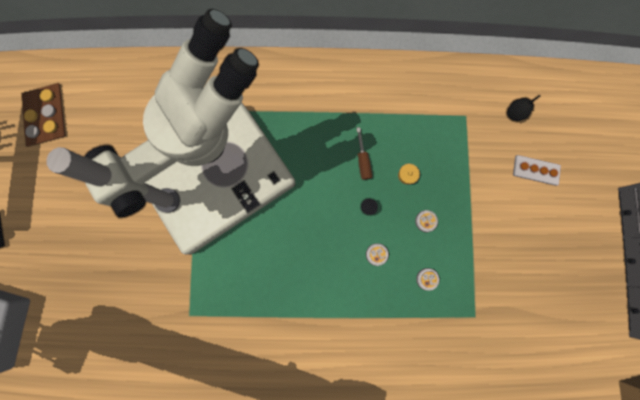

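The pictures show three holder look-alikes: scene (202,184), (248,200) and (192,228), which are top (428,280), (377,255) and (427,221). The other objects are the pot at scene (203,269), the loupe at (254,235), the driver at (255,290), the stage glass at (415,257), and the wheel's black slot at about (384,228).

```bash
python3 - <<'E'
from h import *
S=load('scene');T=load('top')
def blob(im,u,v,r=18):
    h=cv2.cvtColor(im['pixels'],cv2.COLOR_RGB2HSV);p=im['pixels'].astype(int)
    m=((p[...,0]-p[...,1])>-12).astype(np.uint8)&(p.max(2)>90).astype(np.uint8)
    w=np.zeros_like(m);w[v-r:v+r,u-r:u+r]=m[v-r:v+r,u-r:u+r]
    c=max(cv2.findContours(w,0,2)[0],key=cv2.contourArea);return cv2.minEnclosingCircle(c)[0],cv2.boundingRect(c),cv2.fitEllipse(c)
for a,b in(((202,184),(428,280)),((248,200),(377,255)),((192,228),(427,221)),((203,269),(409,174))):
    ca=blob(S,*a);cb=blob(T,*b)
    pa=onz(S,*ca[2][0],.012);pb=onz(T,*cb[2][0],.012)
    print(ca[1],cb[1],pa.round(4),pb.round(4),np.hypot(*pa[:2]).round(3))
# stage glass
p=S['pixels'].astype(int)
for n,im,(u,v) in(('s',S,(415,262)),('t',T,(232,170))): print(n,im['pixels'][v,u])
for uv in((336,250),(415,325),(520,248)): print(uv,onz(S,*uv,.048).round(4))
for uv in((295,182),(187,253)): print('t',uv,onz(T,*uv,.048).round(4))
print('col',onz(S,467,222,.048),onz(T,165,201,.048),'wheel',onz(S,384,228,.055),onz(T,245,195,.055))
c1=cv2.resize(S['pixels'][200:340,320:530],None,fx=3,fy=3,interpolation=2)
cv2.imwrite('pics/c1.png',c1[...,::-1])
c2=np.vstack([cv2.resize(S['pixels'][165:285,160:270],None,fx=5,fy=5,interpolation=2)])
cv2.imwrite('pics/c2.png',c2[...,::-1])
E
```

```text
(192, 175, 21, 15) (417, 268, 23, 22) [ 0.4134 -0.3918  0.012 ] [ 0.4129 -0.3925  0.012 ] 0.57
(238, 191, 22, 16) (366, 244, 23, 22) [ 0.466  -0.2824  0.012 ] [ 0.4653 -0.2829  0.012 ] 0.545
(181, 218, 24, 18) (416, 210, 22, 22) [ 0.5398 -0.3919  0.012 ] [ 0.538 -0.393  0.012] 0.667
(191, 257, 25, 23) (398, 163, 22, 22) [ 0.6394 -0.3542  0.012 ] [ 0.643  -0.3565  0.012 ] 0.731
s [107  99  95]
t [81 78 77]
(336, 250) [ 0.633  -0.0988  0.048 ]
(415, 325) [0.7847 0.0228 0.048 ]
(520, 248) [0.6416 0.2434 0.048 ]
t (295, 182) [ 0.6132 -0.1061  0.048 ]
t (187, 253) [0.4629 0.1119 0.048 ]
col [0.57746837 0.16193965 0.048     ] [0.56958053 0.16461377 0.048     ] wheel [ 0.59065258 -0.00354302  0.055     ] [ 0.58321543 -0.00397542  0.055     ]
```

View pics/c1.png

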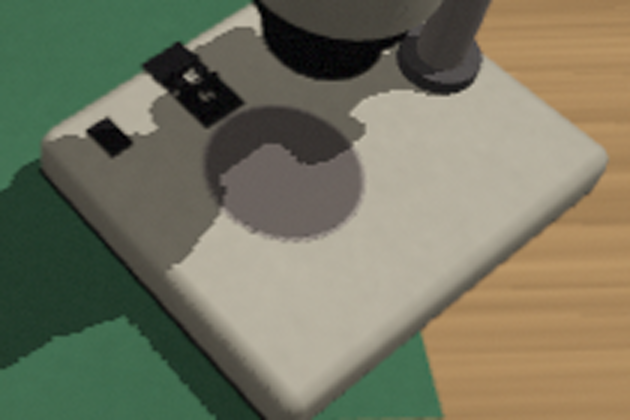

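View pics/c2.png

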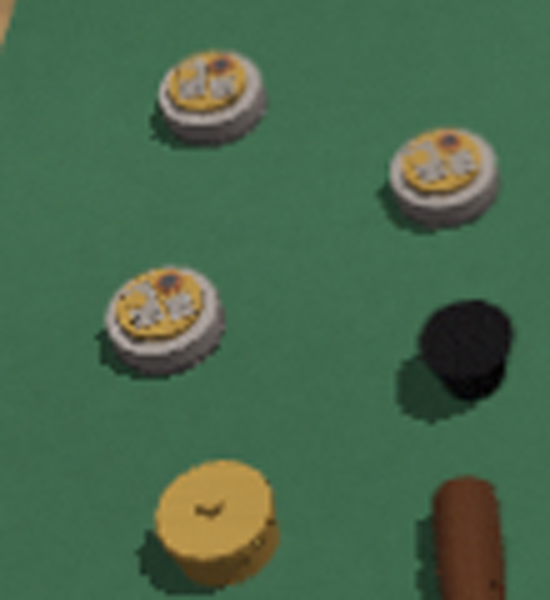

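Three look-alikes at radius 0.570, 0.545 and 0.667 m; the crop confirms that scene (192,228) is an upright holder with a movement and is the farthest. It lies at about (0.539, -0.3925). The crop also shows the stage glass at about scene (414,257) and the wheel at (388,229), with a digit between its white marks. Next I fix the stage frame, and start the first transfer with a tool turn.

```bash
python3 - <<'E'
from h import *
S=load('scene');T=load('top')
p=S['pixels'].astype(int); 
# stage glass: darker/purplish vs base
m=np.zeros(p.shape[:2],np.uint8)
w=np.zeros_like(m);cv2.ellipse(w,(414,257),(32,28),0,0,360,1,-1)
lit=((p.sum(2)>225)&(p.sum(2)<400)&(p[...,0]-p[...,2]<17)&(p[...,2]-p[...,1]>-8)).astype(np.uint8)*w
c=max(cv2.findContours(lit,0,2)[0],key=cv2.contourArea);print(cv2.boundingRect(c))
st=[]
for (u,v) in ((388.3,257),(441,260),(411,235.2),(416,280)): st.append(onz(S,u,v,.048)); 
st=np.array(st);print('edge pts',st.round(4),np.linalg.norm(st[0]-st[1]),np.linalg.norm(st[2]-st[3]))
ct=onz(S,414.4,257.5,.048);print('stage',ct)
col=onz(S,466.7,222.5,.05);print('col',col,np.hypot(*(col-ct)[:2]),np.degrees(np.arctan2(*(col-ct)[1::-1]))-90)
w_=onz(S,320+195/3,200+83/3,.06);print('wheel',w_,np.hypot(*(w_-ct)[:2]),np.degrees(np.arctan2(*(ct-w_)[1::-1])))
# column top height
for u,v in((524,70),):
    o,d=ray(S,u,v);t=((col-o)[:2]@d[:2])/(d[:2]@d[:2]);print('coltop',o+t*d)
    o,d=ray(T,65,160);t=((col-o)[:2]@d[:2])/(d[:2]@d[:2]);print('coltop',o+t*d)
E
python3 -m crank '[[[20,0,0,0.12,-1],[20,0,0,0.12,-1],[0,0,-20,0.12,-1],[0,0,-20,0.12,-1]]]'
```

```text
(393, 248, 48, 32)
edge pts [[ 0.6523 -0.0029  0.048 ]
 [ 0.6624  0.0924  0.048 ]
 [ 0.6048  0.0473  0.048 ]
 [ 0.7019  0.0394  0.048 ]] 0.09583189312337345 0.09745182762810388
stage [0.65519414 0.04493289 0.048     ]
col [0.58015855 0.16016178 0.05      ] 0.1375064932258931 33.07166387447343
wheel [ 0.59361427 -0.00250183  0.06      ] 0.07773115761957164 37.606914595652235
coltop [0.5765552  0.15388847 0.38501573]
coltop [0.57433634 0.16222116 0.37040138]
time: 0.43
position: [0.1961, 0.6223, 0.2607]
tool_rot: [-1.299, -2.86, 0.008]
ft_force: [1.6, 1.0, 0.4]
grip_width: 0.999
grip_force: 0.0
```

```bash
python3 -m crank '[[[0,0,0,0.1225,-1],[0,0,0,0.1225,-1],[0,0,0,0.1225,-1],[0,0,0,0.1225,-1],[0,0,0,0.1225,-1],[0,0,0,0.1225,-1],[0,0,0,0.1225,-1],[0,0,0,0.1225,-1],[0,0,0,0.1225,-1],[0,0,0,0.1225,-1]]]' >/dev/null
python3 -m crank '[[[0,0,0,0.1225,-1],[0,0,0,0.1225,-1],[0,0,0,0.1225,-1],[0,0,0,0.1225,-1],[20,28,0,0,-1],[20,28,0,0,-1],[20,28,0,0,-1],[20,28,0,0,-1],[20,28,0,0,-1],[20,28,0,0,-1]]]'
python3 -m crank '[[[20,28,0,0,-1],[20,28,0,0,-1],[20,28,0,0,-1],[20,28,0,0,-1],[20,28,0,0,-1],[20,28,0,0,-1],[20,28,0,0,-1],[20,28,0,0,-1],[20,28,0,0,-1],[20,0,0,0,-1]]]'
python3 -c "
from h import *;print(ctrl.get_state()['joint_positions'].round(2))"
```

```text
time: 2.1
position: [0.392, 0.5464, 0.2621]
tool_rot: [3.011, 0.894, -0.001]
ft_force: [0.6, -0.1, 0.2]
grip_width: 1.001
grip_force: 0.0
time: 2.93
position: [0.7015, 0.4365, 0.2619]
tool_rot: [3.01, 0.877, 0.001]
ft_force: [1.2, -1.4, -0.1]
grip_width: 0.999
grip_force: 0.0
[-0.75  0.75  0.36  0.78 -0.24  1.64 -1.5 ]
```

```bash
for i in 1 2; do python3 -m crank '[[[40,0,0,0,-1],[40,0,0,0,-1],[40,0,0,0,-1]]]'|head -3; done
python3 -c "
from h import *;s=ctrl.get_state();print(s['joint_positions'].round(2),R.from_rotvec(s['tool_rot']).as_matrix().round(3))"
```

```text
time: 3.18
position: [0.7589, 0.4851, 0.2642]
tool_rot: [-3.012, -0.88, -0.013]
time: 3.43
position: [0.7969, 0.4983, 0.2359]
tool_rot: [-2.998, -0.847, -0.099]
[-0.61  1.18  0.73  0.06 -0.72  1.84 -1.58] [[ 0.85   0.523  0.055]
 [ 0.522 -0.852  0.041]
 [ 0.068 -0.006 -0.998]]
```

```bash
cat > st.py <<'E'
from h import *
s=ctrl.get_state();M=R.from_rotvec(s['tool_rot']).as_matrix();z=M[:,2]
print('t',s['time'].__round__(2),'pos',s['position'].round(4),'q',s['joint_positions'].round(2),'\nlean',np.degrees(np.arccos(-z[2])).round(1),'az',np.degrees(np.arctan2(z[1],z[0])).round(1),'x',M[:,0].round(3),'y',M[:,1].round(3),'f',s['ft_force'].round(1),'w',s['grip_width'].round(3),s['grip_force'].round(1))
E
python3 -m crank '[[[40,0,0,0,-1],[40,0,0,0,-1],[40,0,0,0,-1]]]'>/dev/null; python3 st.py; python3 -m crank '[[[30,0,-30,0,-1],[30,0,-30,0,-1],[30,0,-30,0,-1]]]'>/dev/null; python3 st.py
```

```text
Traceback (most recent call last):
  File "st.py", line 3, in <module>
    print('t',s['time'].__round__(2),'pos',s['position'].round(4),'q',s['joint_positions'].round(2),'\nlean',np.degrees(np.arccos(-z[2])).round(1),'az',np.degrees(np.arctan2(z[1],z[0])).round(1),'x',M[:,0].round(3),'y',M[:,1].round(3),'f',s['ft_force'].round(1),'w',s['grip_width'].round(3),s['grip_force'].round(1))
                                                                                                                                                                                                                                                                          ^^^^^^^^^^^^^^^^^^^^^
AttributeError: 'float' object has no attribute 'round'
Traceback (most recent call last):
  File "st.py", line 3, in <module>
    print('t',s['time'].__round__(2),'pos',s['position'].round(4),'q',s['joint_positions'].round(2),'\nlean',np.degrees(np.arccos(-z[2])).round(1),'az',np.degrees(np.arctan2(z[1],z[0])).round(1),'x',M[:,0].round(3),'y',M[:,1].round(3),'f',s['ft_force'].round(1),'w',s['grip_width'].round(3),s['grip_force'].round(1))
                                                                                                                                                                                                                                                                          ^^^^^^^^^^^^^^^^^^^^^
AttributeError: 'float' object has no attribute 'round'
```

```bash
sed -i "s/s\['grip_width'\].round(3),s\['grip_force'\].round(1)/round(s['grip_width'],3),round(s['grip_force'],1)/" st.py; python3 st.py
```

```text
t 3.93 pos [0.8287 0.5212 0.2978] q [-0.61  1.14  1.05  0.06 -1.03  1.74 -1.57] 
lean 13.5 az 33.2 x [0.826 0.513 0.234] y [ 0.529 -0.849 -0.005] f [-0.3 -0.2  0.8] w 1.001 0.0
```

```bash
for i in 1 2; do python3 -m crank '[[[30,0,-28,0,-1],[30,0,-28,0,-1],[30,0,-28,0,-1],[30,0,-28,0,-1]]]'>/dev/null; python3 st.py; done
```

```text
t 4.27 pos [0.8236 0.5172 0.3923] q [-0.61  1.04  1.13  0.06 -1.11  1.73 -1.57] 
lean 19.5 az 32.9 x [0.801 0.497 0.333] y [ 0.529 -0.849 -0.006] f [-0.7 -0.7 -0.4] w 1.002 0.0
t 4.6 pos [0.8106 0.5082 0.485 ] q [-0.62  0.95  1.17  0.06 -1.15  1.73 -1.57] 
lean 25.3 az 32.8 x [0.769 0.476 0.427] y [ 0.529 -0.848 -0.006] f [0.4 0.7 0.6] w 1.002 0.0
```

```bash
for i in 1 2 3; do python3 -m crank '[[[38,0,-15,0,-1],[38,0,-15,0,-1],[38,0,-15,0,-1],[38,0,-15,0,-1]]]'>/dev/null; python3 st.py; done
```

```text
t 4.93 pos [0.8232 0.5149 0.5356] q [-0.62  0.91  1.2   0.06 -1.17  1.65 -1.57] 
lean 31.8 az 32.6 x [0.723 0.447 0.527] y [ 0.529 -0.848 -0.007] f [-0.5 -0.  -0.4] w 0.998 0.0
t 5.27 pos [0.826  0.516  0.5986] q [-0.62  0.86  1.21  0.06 -1.17  1.59 -1.57] 
lean 38.4 az 32.5 x [0.667 0.412 0.62 ] y [ 0.53  -0.848 -0.007] f [ 0.4 -1.2  0.8] w 1.0 0.0
t 5.6 pos [0.8204 0.5116 0.6677] q [-0.62  0.8   1.21  0.06 -1.18  1.54 -1.57] 
lean 44.8 az 32.4 x [0.605 0.372 0.704] y [ 0.53  -0.848 -0.007] f [ 0.6 -0.5 -0.7] w 1.0 0.0
```

```bash
cat > to.py <<'E'
import sys
from h import *
s=ctrl.get_state();M=R.from_rotvec(s['tool_rot']).as_matrix()
t=np.array([float(a) for a in sys.argv[1:4]])
d=M.T@(t-s['position'])*1000
n=np.linalg.norm(d);print('tool mm',d.round(1),'norm',n.round(1)); 
k=int(np.ceil(n/40));print(k,'rows of',(d/k).round(1))
E
python3 st.py; python3 to.py .50 -.42 .45; python3 to.py .66 .046 .6
```

```text
t 5.6 pos [0.8204 0.5116 0.6677] q [-0.62  0.8   1.21  0.06 -1.18  1.54 -1.57] 
lean 44.8 az 32.4 x [0.605 0.372 0.704] y [ 0.53  -0.848 -0.007] f [ 0.6 -0.5 -0.7] w 1.0 0.0
tool mm [-693.7  621.9 -387.5] norm 1009.0
26 rows of [-26.7  23.9 -14.9]
tool mm [-317.9  310.4 -223. ] norm 497.1
13 rows of [-24.5  23.9 -17.2]
```

```bash
python3 -m crank '[[[-26,24,-15,0,-1],[-26,24,-15,0,-1],[-26,24,-15,0,-1],[-26,24,-15,0,-1],[-26,24,-15,0,-1],[-26,24,-15,0,-1]]]' >/dev/null; python3 st.py;python3 -m crank '[[[-26,24,-15,0,-1],[-26,24,-15,0,-1],[-26,24,-15,0,-1],[-26,24,-15,0,-1],[-26,24,-15,0,-1],[-26,24,-15,0,-1],[-26,24,-15,0,-1]]]' >/dev/null; python3 st.py
```

```text
t 6.1 pos [0.7651 0.3376 0.6439] q [-1.18  0.35  1.21  1.   -0.68  1.25 -1.18] 
lean 46.0 az 32.2 x [0.596 0.357 0.719] y [ 0.523 -0.852 -0.011] f [-0.4 -0.9  2.4] w 1.002 0.0
t 6.68 pos [0.6796 0.0887 0.5866] q [-1.23 -0.3   0.99  1.44 -0.04  1.11 -1.18] 
lean 46.3 az 32.4 x [0.593 0.354 0.723] y [ 0.525 -0.851 -0.013] f [ 0.9 -0.3  0.5] w 0.999 0.0
```

```bash
python3 to.py .50 -.42 .45; python3 -m crank '[[[-26,24,-15,0,-1],[-26,24,-15,0,-1],[-26,24,-15,0,-1],[-26,24,-15,0,-1],[-26,24,-15,0,-1],[-26,24,-15,0,-1]]]' >/dev/null; python3 st.py;python3 to.py .50 -.42 .35
```

```text
tool mm [-385.4  340.6 -212.5] norm 556.5
14 rows of [-27.5  24.3 -15.2]
t 7.18 pos [ 0.6071 -0.1252  0.5345] q [-0.67 -0.29  0.97  1.55 -0.39  1.24 -0.65] 
lean 46.2 az 31.9 x [0.595 0.354 0.721] y [ 0.52  -0.854 -0.01 ] f [ 0.6 -1.1  0.2] w 0.999 0.0
tool mm [-301.2  197.8  -50.3] norm 363.9
10 rows of [-30.1  19.8  -5. ]
```

```bash
python3 -m crank '[[[-30,20,-5,0,-1],[-30,20,-5,0,-1],[-30,20,-5,0,-1],[-30,20,-5,0,-1],[-30,20,-5,0,-1],[-30,20,-5,0,-1],[-30,20,-5,0,-1],[-30,20,-5,0,-1],[-30,20,-5,0,-1],[-30,20,-5,0,-1]]]' >/dev/null; python3 st.py; python3 to.py .485 -.425 .12
python3 -c "
from h import *
im=shot('wrist','pics/w1.png');print(proj(im,np.array([.5385,-.3925,.011])))"
```

```text
t 8.02 pos [ 0.5046 -0.4137  0.3543] q [ 0.2   0.43  1.15  1.53 -1.14  1.73  0.33] 
lean 45.9 az 32.0 x [0.597 0.357 0.719] y [ 0.521 -0.853 -0.01 ] f [0.4 0.4 0.8] w 1.004 0.0
tool mm [-184.1    1.6  146.7] norm 235.4
6 rows of [-30.7   0.3  24.4]
[313.10896526 302.47793654]
```

View pics/w1.png

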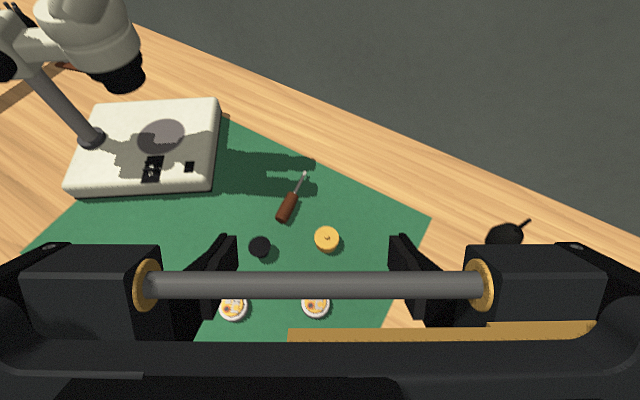

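The wrist view shows the target holder at (316,303), against a predicted (313,302), with the neighbour at (233,305) and the pot at (327,238). So the position is confirmed, and I descend.

```bash
python3 -m crank '[[[-30,0,24,0,-1],[-30,0,24,0,-1],[-30,0,24,0,-1],[-30,0,24,0,-1],[-30,0,24,0,-1],[-30,0,24,0,-1],[0,0,0,0,-1]]]' >/dev/null; python3 st.py; python3 to.py .545 -.389 .009
python3 -c "
from h import *
im=shot('wrist','pics/w2.png');print(proj(im,np.array([.5385,-.3925,.011])))"
```

```text
t 8.65 pos [ 0.4831 -0.4183  0.1185] q [ 0.33  0.66  1.01  1.78 -1.28  1.57  0.71] 
lean 45.7 az 32.6 x [0.604 0.351 0.715] y [ 0.521 -0.853 -0.021] f [-0.2  1.3 -0.3] w 1.001 0.0
tool mm [-30.7   9.6 125.1] norm 129.2
4 rows of [-7.7  2.4 31.3]
[320.09786939 230.66266227]
```

View pics/w2.png

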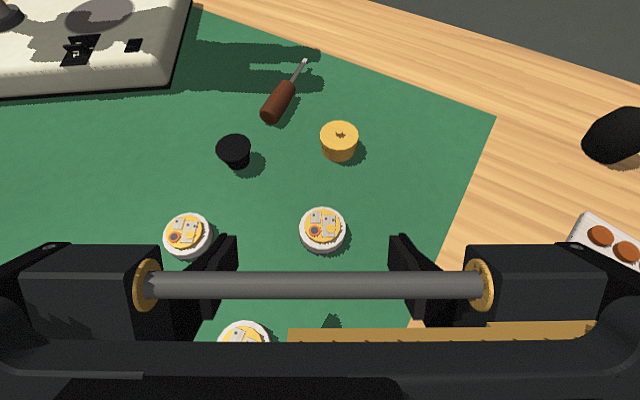

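```bash
python3 -m crank '[[[-8,2,20,0,-1],[-8,3,20,0,-1],[-8,3,20,0,-1],[-7,2,20,0,-1],[0,0,15,0,-1],[0,0,10,0,-1],[0,0,0,0,-1]]]' >/dev/null; python3 st.py; python3 to.py .545 -.389 .009
```

```text
t 9.28 pos [ 0.5387 -0.3992  0.0318] q [ 0.32  0.79  0.9   1.79 -1.42  1.46  0.77] 
lean 46.0 az 32.2 x [0.594 0.359 0.72 ] y [ 0.525 -0.851 -0.009] f [-0.1  1.1  0.8] w 1.0 0.0
tool mm [-9.  -5.2 23.6] norm 25.8
1 rows of [-9.  -5.2 23.6]
```

```bash
python3 -m crank '[[[-3,-2,8,0,-1],[-3,-2,7,0,-1],[-2,0,5,0,-1],[-1,0,3,0,-1],[0,0,0,0,-1]]]' >/dev/null; python3 st.py; python3 to.py .545 -.389 .009
```

```text
t 9.7 pos [ 0.5426 -0.3922  0.0082] q [ 0.32  0.81  0.87  1.8  -1.45  1.44  0.8 ] 
lean 45.9 az 32.0 x [0.597 0.357 0.718] y [ 0.522 -0.853 -0.01 ] f [0.3 0.2 1.9] w 1.006 0.5
tool mm [ 3.2 -1.5  2.1] norm 4.1
1 rows of [ 3.2 -1.5  2.1]
```

```bash
python3 -m crank '[[[3,-1,2,0,-1],[0,0,0,0,-1]]]' >/dev/null; python3 st.py; python3 -m crank '[[[0,0,0,0,0.6],[0,0,0,0,0.6],[0,0,0,0,0.6],[0,0,0,0,0.6],[0,0,0,0,0.6],[0,0,0,0,0.6],[0,0,0,0,0.6],[0,0,0,0,0.6]]]' 25; python3 st.py
```

```text
t 9.87 pos [ 0.5458 -0.3893  0.0096] q [ 0.31  0.81  0.87  1.8  -1.45  1.43  0.8 ] 
lean 46.0 az 32.0 x [0.596 0.357 0.719] y [ 0.522 -0.853 -0.009] f [ 0.1  0.3 -0.4] w 1.0 0.0
time: 10.53
position: [0.5453, -0.3895, 0.0091]
tool_rot: [-2.606, -0.729, -1.1]
ft_force: [-1.2, 0.7, 0.7]
grip_width: 0.523
grip_force: 25.0
t 10.53 pos [ 0.5453 -0.3895  0.0091] q [ 0.31  0.81  0.87  1.8  -1.45  1.43  0.8 ] 
lean 45.9 az 32.0 x [0.597 0.357 0.718] y [ 0.522 -0.853 -0.01 ] f [-1.2  0.7  0.7] w 0.523 25.0
```

```bash
python3 -m crank '[[[4,0,-4,0,0.6],[8,0,-8,0,0.6],[12,0,-12,0,0.6],[18,0,-18,0,0.6],[18,0,-18,0,0.6],[10,0,-10,0,0.6],[0,0,0,0,0.6]]]'; python3 st.py; python3 to.py .561 -.015 .11
python3 -c "
from h import *
im=shot('scene','pics/s2.png');c=cv2.resize(im['pixels'][130:290,120:320],None,fx=3,fy=3)[...,::-1]
w=shot('wrist')['pixels'][...,::-1]
cv2.imwrite('pics/g1.png',np.vstack([c[:300],cv2.resize(w[150:350,120:520],(600,300))]))"
```

```text
time: 11.12
position: [0.5456, -0.3932, 0.1135]
tool_rot: [-2.608, -0.733, -1.108]
ft_force: [0.9, -0.3, -0.5]
grip_width: 0.52
grip_force: 25.0
t 11.12 pos [ 0.5456 -0.3932  0.1135] q [ 0.25  0.66  0.97  1.77 -1.34  1.49  0.65] 
lean 46.1 az 31.6 x [0.593 0.36  0.72 ] y [ 0.522 -0.853 -0.002] f [ 0.9 -0.3 -0.5] w 0.52 25.0
tool mm [ 143.  -314.6  154.5] norm 378.5
10 rows of [ 14.3 -31.5  15.5]
```

View pics/g1.png

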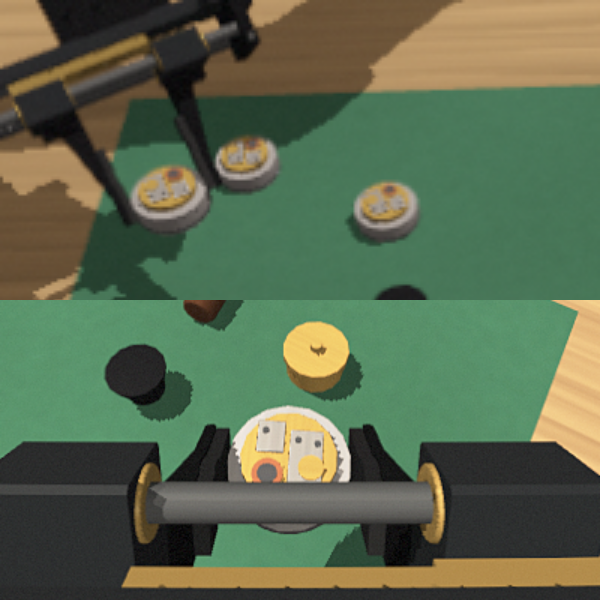

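The holder is held level: its ring is horizontal in the scene crop at (170,195) and sits between the pads in the wrist crop at (290,465). I carry it across.

```bash
python3 -m crank '[[[7,-15,8,0,0.6],[11,-24,12,0,0.6],[14,-31,15,0,0.6],[14,-31,15,0,0.6],[14,-31,15,0,0.6],[14,-31,15,0,0.6],[14,-31,15,0,0.6],[14,-31,15,0,0.6],[14,-31,15,0,0.6],[14,-31,15,0,0.6]]]' >/dev/null; python3 -m crank '[[[9,-25,13,0,0.6],[5,-15,7,0,0.6],[0,0,0,0,0.6]]]'; python3 st.py; python3 to.py .662 .0495 .085
```

```text
time: 12.3
position: [0.5543, 0.0068, 0.1018]
tool_rot: [-2.599, -0.738, -1.093]
ft_force: [-0.6, -0.9, -1.4]
grip_width: 0.516
grip_force: 25.0
t 12.3 pos [0.5543 0.0068 0.1018] q [-0.66 -0.09  0.97  2.39 -1.17  0.58  0.27] 
lean 45.9 az 32.8 x [0.596 0.361 0.718] y [ 0.53  -0.848 -0.014] f [-0.6 -0.9 -1.4] w 0.516 25.0
tool mm [67.5 21.1 93.3] norm 117.0
3 rows of [22.5  7.  31.1]
```

```bash
python3 -m crank '[[[12,4,16,0,0.6],[20,6,28,0,0.6],[20,6,28,0,0.6],[11,4,16,0,0.6],[4,1,5,0,0.6],[0,0,0,0,0.6]]]'; python3 st.py; python3 to.py .662 .0495 .065
python3 -c "
from h import *
im=shot('scene');c=cv2.resize(im['pixels'][170:330,330:530],None,fx=3,fy=3,interpolation=2)[...,::-1]
w=shot('wrist')['pixels'][...,::-1]
cv2.imwrite('pics/g2.png',np.hstack([c[:,:400],cv2.resize(w[60:360,200:450],(400,480))]))"
```

```text
time: 12.8
position: [0.6648, 0.0414, 0.0845]
tool_rot: [-2.609, -0.732, -1.095]
ft_force: [-1.0, 0.4, -0.8]
grip_width: 0.516
grip_force: 25.0
t 12.8 pos [0.6648 0.0414 0.0845] q [-0.67  0.28  0.91  2.19 -1.52  0.7   0.35] 
lean 45.7 az 32.0 x [0.598 0.361 0.715] y [ 0.523 -0.852 -0.008] f [-1.   0.4 -0.8] w 0.516 25.0
tool mm [-12.8  -8.2  15. ] norm 21.3
1 rows of [-12.8  -8.2  15. ]
```

View pics/g2.png

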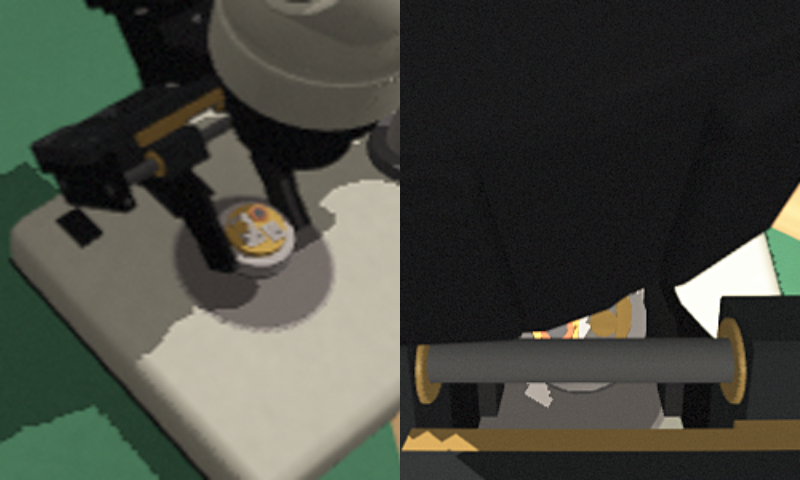

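```bash
python3 -c "
from h import *
im=load('scene');print(onz(im,416,246,.0972), onz(im,330+255/3,170+263/3,.048))
p=im['pixels'].astype(int);h=cv2.cvtColor(im['pixels'],cv2.COLOR_RGB2HSV)
m=((h[...,1]>110)&(h[...,2]>110)&(h[...,0]<30)).astype(np.uint8);m[:230]=0;m[262:]=0;m[:,:398]=0;m[:,432:]=0
ys,xs=np.nonzero(m);print(xs.min(),xs.max(),ys.min(),ys.max(),xs.mean(),ys.mean(),m.sum())
(c,ax,a)=cv2.fitEllipse(cv2.convexHull(np.c_[xs,ys].astype(np.int32)));print(c,ax,onz(im,*c,.0972))
s=ctrl.get_state()['position']; print((onz(im,*c,.0972)-s)[:2]@np.array([.848,.53]),(onz(im,*c,.0972)-s)[:2]@np.array([.53,-.848]))"
```

```text
[0.66284354 0.03879169 0.0972    ] [0.65559509 0.04596881 0.048     ]
406 424 238 254 416.74257425742576 245.7029702970297 101
(415.20550537109375, 245.8459014892578) (15.892850875854492, 18.908809661865234) [0.66246884 0.03747185 0.0972    ]
-0.002231272043576319 0.0014235798122916449
```

```bash
python3 to.py .659 .048 .062;  python3 -m crank '[[[-7,-4,6,0,0.6],[-7,-5,6,0,0.6],[-4,0,3,0,0.6],[0,0,0,0,0.6]]]'; python3 to.py .659 .048 .0575
```

```text
tool mm [-16.7  -9.1  16.6] norm 25.2
1 rows of [-16.7  -9.1  16.6]
time: 13.23
position: [0.6565, 0.0472, 0.0631]
tool_rot: [-2.607, -0.724, -1.098]
ft_force: [0.5, 0.3, -0.9]
grip_width: 0.518
grip_force: 25.0
tool mm [-2.2  0.6  5.7] norm 6.1
1 rows of [-2.2  0.6  5.7]
```

```bash
python3 -m crank '[[[-0.5,0,2,0,0.6],[-1,0,2,0,0.6],[-0.7,0,1.2,0,0.6],[0,0,0,0,0.6]]]'; python3 -m crank '[[[-0.5,0,0.5,0,0.6],[0,0,0,0,0.6]]]'; python3 -m crank '[[[-0.5,0,0.5,0,0.6],[0,0,0,0,0.6]]]'
```

```text
time: 13.57
position: [0.6601, 0.0477, 0.059]
tool_rot: [-2.608, -0.725, -1.101]
ft_force: [-0.5, -0.3, -1.8]
grip_width: 0.518
grip_force: 25.0
time: 13.73
position: [0.6603, 0.0487, 0.0581]
tool_rot: [-2.607, -0.727, -1.101]
ft_force: [0.1, 0.3, -1.7]
grip_width: 0.517
grip_force: 25.0
time: 13.9
position: [0.6605, 0.0495, 0.0571]
tool_rot: [-2.606, -0.728, -1.1]
ft_force: [-0.7, -0.2, -0.5]
grip_width: 0.521
grip_force: 25.0
```

```bash
for i in 1 2; do python3 -m crank '[[[-0.4,0,0.4,0,0.6],[0,0,0,0,0.6]]]'|sed -n '2p;4p'; done
```

```text
position: [0.6609, 0.0496, 0.0571]
ft_force: [-2.6, -0.6, 2.0]
position: [0.6611, 0.0497, 0.0571]
ft_force: [-3.3, -0.9, 5.2]
```

```bash
python3 -m crank '[[[0.3,0,-0.3,0,0.6],[0,0,0,0,0.3],[0,0,0,0,0.1],[0,0,0,0,-0.1],[0,0,0,0,-0.3],[0,0,0,0,-0.5],[0,0,0,0,-0.5],[0,0,0,0,-0.5]]]'; python3 st.py
python3 -c "
from h import *
im=shot('scene');c=cv2.resize(im['pixels'][170:330,330:530],None,fx=3,fy=3,interpolation=2)[...,::-1]
h=cv2.cvtColor(im['pixels'],cv2.COLOR_RGB2HSV)
m=((h[...,1]>110)&(h[...,2]>110)&(h[...,0]<30)).astype(np.uint8);m[:235]=0;m[275:]=0;m[:,:392]=0;m[:,438:]=0
ys,xs=np.nonzero(m);print(xs.min(),xs.max(),ys.min(),ys.max())
(c,ax,a)=cv2.fitEllipse(cv2.convexHull(np.c_[xs,ys].astype(np.int32)));print(c,ax,onz(im,*c,.069))"
```

```text
time: 14.9
position: [0.6602, 0.0499, 0.056]
tool_rot: [-2.606, -0.729, -1.099]
ft_force: [-0.7, 0.3, 0.6]
grip_width: 0.722
grip_force: 0.5
t 14.9 pos [0.6602 0.0499 0.056 ] q [-0.16  0.25  0.33  2.21 -1.55  0.56  0.45] 
lean 45.9 az 32.1 x [0.597 0.358 0.718] y [ 0.523 -0.853 -0.01 ] f [-0.7  0.3  0.6] w 0.722 0.5
407 425 245 260
(416.68896484375, 252.65000915527344) (15.28905200958252, 19.38880729675293) [0.65836256 0.04526521 0.069     ]
```

```bash
python3 -m crank '[[[0,0,-8,0,-0.5],[0,0,-20,0,-0.5],[0,0,-30,0,-0.5],[0,0,-30,0,-0.5],[0,0,-30,0,-0.5],[0,0,-30,0,0.5],[0,0,-20,0,1],[0,0,0,0,1],[0,0,0,0,1],[0,0,0,0,1]]]'; python3 st.py
python3 -c "
from h import *
a=shot('wrist','pics/w4.png');b=shot('scene')
print(proj(a,np.array([.5854,0,.06])),proj(a,np.array([.658,.045,.06])),proj(b,np.array([.5854,0,.06])))
"
```

```text
time: 15.78
position: [0.5581, -0.014, 0.1724]
tool_rot: [-2.606, -0.729, -1.098]
ft_force: [-1.1, 0.3, -0.3]
grip_width: 0.457
grip_force: 0.0
t 15.78 pos [ 0.5581 -0.014   0.1724] q [-0.09 -0.16  0.43  2.3  -0.95  0.68 -0.  ] 
lean 45.9 az 32.1 x [0.598 0.357 0.718] y [ 0.522 -0.853 -0.01 ] f [-1.1  0.3 -0.3] w 0.457 0.0
[314.48748635 262.36660613] [313.6964969 186.1683628] [385.73554637 224.21369261]
```

```bash
python3 -c "
from h import *
a=load('wrist')['pixels'];b=load('scene')['pixels']
x=cv2.resize(a[140:300,220:420],(800,640),interpolation=2)[40:];y=cv2.resize(b[195:295,340:465],(0,0),fx=3,fy=3,interpolation=2)
x=cv2.resize(x,(500,375));y=cv2.resize(y,(300,375)) if 0 else np.vstack([y[:,:300],np.zeros((75,300,3),np.uint8)])
cv2.imwrite('pics/w5.png',np.hstack([x,y])[...,::-1])"
```

```text
(no output)
```

View pics/w5.png

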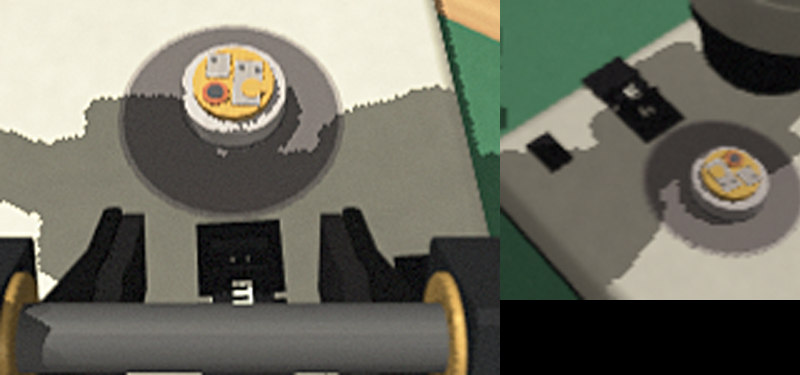

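```bash
python3 -m crank '[[[0,0,-20,0,1],[-10,0,-20,0,1],[-10,0,0,0,1],[0,0,0,0,1]]]' | head -3
python3 -c "
from h import *
a=shot('wrist')
for dx in(0,):
  u,v=proj(a,np.array([.5854,0,.058])).round().astype(int);print(u,v)
  g=cv2.cvtColor(a['pixels'],cv2.COLOR_RGB2GRAY)[v-16:v+14,u-14:u+15]
  for r in g: print(''.join(' .:-=+*#%@'[min(9,int(x)//22)]*2 for x in r))
"
```

```text
time: 16.22
position: [0.5208, -0.0371, 0.1849]
tool_rot: [-2.607, -0.727, -1.096]
314 226
          ..                                      ..      
            ..      ....                                  
                  ..      ..    ..  ..  ............      
          ......  ..  ..................  ....  ..        
          ..  ....  ........    ....  ........            
    ..    ..  ..          ........  ....    ..            
            ..                          ..                
..                              ..                        
..                                                        
..                                              ..        
..          ......      ..  ..      ..        ..    ..    
::              ....      ......    ..                  ..
::          ..                ..                          
::            ..              ..                          
--                    ..                                  
::          ..            ........::::..                  
::                  ..  ..++++++@@++++++                  
--          ..          ..++++++@@==++**                  
--        ..                      ..++@@      ..  ..      
==                  ..  ::@@@@@@@@@@@@@@..                
==            ....  ..  ::@@@@@@@@@@@@@@--    ..    ..  --
==    ..::..  ..........  ::::..    ::@@--  ....    ....**
++++++++++**..............==**##**%%@@@@++    ..........++
++++++++****..............##@@@@@@@@@@@@==  ........  ..  
==::::::::    ........  ..==****++==----..  ..........    
--    ..    ..............            ................    
......................................................    
..................................  ..................  ..
................  ..                ....................  
..............            ::======++::................
```

```bash
python3 -c "
from h import *
a=load('wrist')
print('digit',onz(a,316.3,229.7,.055),'marks',onz(a,303,232.4,.048),onz(a,328.5,231.5,.048))
m=(onz(a,303,232.4,.048)+onz(a,328.5,231.5,.048))/2;c=np.array([.6555,.0455])
for p in(onz(a,316.3,229.7,.055),m):
  d=c-p[:2];print(np.hypot(*d),np.degrees(np.arctan2(d[1],d[0])))
g=cv2.cvtColor(a['pixels'],cv2.COLOR_RGB2GRAY)
for r in (231,232,233): print(g[r,285:350])
";python3 st.py
```

```text
digit [ 0.58456008 -0.00318133  0.055     ] marks [0.57707179 0.00913571 0.048     ] [ 0.59225242 -0.01400208  0.048     ]
0.08603687645248718 34.45920934991702
0.08553126684399386 34.084648336201326
[116 121 119 118 120 119 120 123 124 126 124 129 126 124 124  93  12  21
  30  49  35  18  29  32  32  31  31  14  59  58  38  14   0  51 255  74
  10  34  30  21  16  29  38 144 128 133 142 121 121 122 121 117 120 120
 117 119 119 118 118 116 118 116 113 108 115]
[119 121 124 120 122 126 127 124 106 108 100  97 101 116 128 114 112 113
 119 126 132  24  30  25  30  32  30  23 107 150 156 150 185 205 255 114
  11  21  25  32  30  29  36 113 101  90  78  81 118 127 121 120 117 121
 113 120 113 120 119 116 114 105 100 105 191]
[122 120 119 120 121 123 122  85  39  42  25  27  41  71 124 127 125 126
 125 139 134  25  34  26  37  29  27  39 158 218 216 209 224 235 240 106
  10  23  32  32  23  16  24   6   4   0  11  37  78 117 123 116 115 120
 120 117 115 115 115 111 111 199 186 186 236]
t 16.27 pos [ 0.5213 -0.0364  0.1851] q [-0.03 -0.25  0.45  2.33 -0.86  0.74 -0.03] 
lean 45.8 az 32.1 x [0.599 0.357 0.717] y [ 0.522 -0.853 -0.012] f [-0.2  0.6  0.2] w 0.036 0.0
```

The wrist picture shows the holder upright on the glass at crop (233,100), and the set digit between the white marks at (242,293). The gray-level print reads it as 3 (three bars joined at the right), so three ridge steps are needed.

```bash
python3 to.py .591 .0018 .0653
```

```text
tool mm [-30.5   5.2 140.4] norm 143.8
4 rows of [-7.6  1.3 35.1]
```

```bash
python3 -m crank '[[[-10,2,15,0,1],[-10,2,30,0,1],[-10,1,30,0,1],[0,0,20,0,1],[0,0,5,0,1],[0,0,0,0,1],[0,0,0,0,1]]]'|head -4; python3 st.py; python3 to.py .591 .0018 .0653
```

```text
time: 16.85
position: [0.5675, -0.0133, 0.0953]
tool_rot: [-2.606, -0.73, -1.098]
ft_force: [0.3, -0.2, 0.9]
t 16.85 pos [ 0.5675 -0.0133  0.0953] q [-0.15  0.02  0.51  2.35 -1.27  0.65  0.35] 
lean 45.9 az 32.1 x [0.597 0.358 0.718] y [ 0.523 -0.852 -0.01 ] f [ 0.3 -0.2  0.9] w 0.004 0.0
tool mm [-2.1 -0.3 40.9] norm 41.0
2 rows of [-1.1 -0.2 20.5]
```

```bash
python3 -m crank '[[[-2,0,12,0,1],[0,0,14,0,1],[0,0,8,0,1],[0,0,0,0,1]]]'|sed -n '2p;4p'; python3 -m crank '[[[0,0,4,0,1],[0,0,2.5,0,1],[0,0,0,0,1]]]'|sed -n '2p;4p'; python3 to.py .591 .0018 .0653
```

```text
position: [0.5875, -0.0012, 0.071]
ft_force: [0.3, -0.6, -0.2]
position: [0.5912, 0.0008, 0.0666]
ft_force: [0.8, -0.5, 0.2]
tool mm [-0.7 -1.   1.1] norm 1.7
1 rows of [-0.7 -1.   1.1]
```

```bash
for i in 1 2 3; do python3 -m crank '[[[-2.7,0,-1,0,1],[-2.7,0,-1.3,0,1]]]'|sed -n '2p;4p'; done; python3 -m crank '[[[0,0,0,0,1],[0,0,0,0,1]]]'|sed -n '2p;4p'
```

```text
position: [0.5867, -0.0019, 0.0645]
ft_force: [2.8, 1.5, 1.4]
position: [0.582, -0.005, 0.062]
ft_force: [1.7, 0.3, 1.1]
position: [0.5779, -0.0078, 0.0604]
ft_force: [-0.5, -0.6, 7.8]
position: [0.5776, -0.008, 0.0603]
ft_force: [-1.9, -1.5, 7.3]
```

```bash
cat > dig.py <<'E'
from h import *
a=shot('wrist');u,v=proj(a,np.array([.585,-.002,.056])).round().astype(int);print(u,v)
g=cv2.cvtColor(a['pixels'],cv2.COLOR_RGB2GRAY)[v-12:v+9,u-14:u+15]
for r in g: print(''.join(' .:-=+*#%@'[min(9,int(x)//22)]*2 for x in r))
E
python3 -m crank '[[[0,0,-10,0,1],[0,0,-25,0,1],[0,0,-30,0,1],[0,0,-30,0,1],[15,0,-30,0,1],[15,0,0,0,1],[0,0,0,0,1]]]'|head -2; python3 dig.py
```

```text
time: 18.68
position: [0.5204, -0.0452, 0.1715]
308 220
        ..                                        ..      
                                            ..            
                                                          
                              ..  ..  ..  ..              
            ..      ..    ....      ..  ....  ..          
        ..            ..      ..                          
                                          ..              
    ..                                                    
                                                          
            ..          ::        ::::                    
        ..            ::++        --++                    
        ..            --**        ++##                  ..
  ....  ..            ==##..::----%%@@                    
                      ++@@@@@@@@@@@@@@                    
            ..  ....  ==@@@@@@@@@@@@@@    ..          ::::
  ......  ............  ::....    ++@@................++++
==++++@@  ................        ++@@::  ..  ........==++
++++++@@  ..................  ..  --@@..  ............    
::::::--  ..........  ....  ......  ::................    
        ..............................................    
        ..............................................  ..
```

That reads 4, so one push advances one digit. Two more pushes.

```bash
python3 to.py .591 .0012 .066; python3 -m crank '[[[-15,0,15,0,1],[-15,0,30,0,1],[0,0,30,0,1],[0,0,20,0,1],[0,0,0,0,1],[0,0,0,0,1]]]'|sed -n '2p;4p'; python3 to.py .591 .0012 .066
```

```text
tool mm [-15.   -0.7 132.7] norm 133.6
4 rows of [-3.8 -0.2 33.2]
position: [0.5566, -0.018, 0.0763]
ft_force: [0.0, 0.2, -0.4]
tool mm [20.3  1.8 35.3] norm 40.8
2 rows of [10.1  0.9 17.7]
```

```bash
python3 -m crank '[[[10,0,0,0,1],[10,1,5,0,1],[0,0,14,0,1],[0,0,8,0,1],[0,0,0,0,1]]]'|sed -n '2p;4p'; python3 -m crank '[[[0,0,4,0,1],[0,0,3,0,1],[0,0,0,0,1]]]'|sed -n '2p;4p'; python3 to.py .591 .0012 .066
```

```text
position: [0.5881, -0.0016, 0.0755]
ft_force: [-0.5, -0.9, -0.8]
position: [0.592, 0.0004, 0.0707]
ft_force: [0.3, -0.3, 0.6]
tool mm [-3.7 -1.2  3. ] norm 4.9
1 rows of [-3.7 -1.2  3. ]
```

```bash
python3 -m crank '[[[-3.5,-1,3,0,1],[0,0,0,0,1]]]'|sed -n '2p;4p'; for i in 1 2 3; do python3 -m crank '[[[-2.7,0,-1,0,1],[-2.7,0,-1.3,0,1]]]'|sed -n '2p;4p'; done; python3 -m crank '[[[0,0,-10,0,1],[0,0,-25,0,1],[0,0,-10,0,1]]]'|head -2; python3 to.py .591 .0012 .066
```

```text
position: [0.5905, 0.0011, 0.0653]
ft_force: [-0.3, -0.0, 0.5]
position: [0.5867, -0.0014, 0.0641]
ft_force: [1.8, 1.6, 0.2]
position: [0.5821, -0.0045, 0.0618]
ft_force: [2.0, 0.9, -0.4]
position: [0.578, -0.0074, 0.0605]
ft_force: [-1.1, -0.6, 8.3]
time: 20.82
position: [0.5486, -0.026, 0.0906]
tool mm [17.4 -0.9 53.3] norm 56.1
2 rows of [ 8.7 -0.5 26.6]
```

```bash
python3 -m crank '[[[9,0,0,0,1],[8,0,15,0,1],[0,0,18,0,1],[0,0,8,0,1],[0,0,0,0,1],[0,0,0,0,1]]]'|sed -n '2p;4p'; python3 to.py .591 .0012 .066
```

```text
position: [0.5841, -0.003, 0.0731]
ft_force: [-0.4, -0.0, 0.2]
tool mm [ 0.5  0.1 10.7] norm 10.7
1 rows of [ 0.5  0.1 10.7]
```

```bash
python3 -m crank '[[[0.5,0,5,0,1],[0,0,5.5,0,1],[0,0,0,0,1],[0,0,0,0,1]]]'|sed -n '2p;4p'; python3 to.py .591 .0012 .066; for i in 1 2 3; do python3 -m crank '[[[-2.7,0,-1,0,1],[-2.7,0,-1.3,0,1]]]'|sed -n '2p;4p'; done; python3 -m crank '[[[0,0,-10,0,1],[0,0,-25,0,1],[0,0,-30,0,1],[0,0,-30,0,1],[15,0,-30,0,1],[15,0,0,0,1],[0,0,0,0,1]]]'|head -2; python3 dig.py
```

```text
position: [0.5916, 0.0015, 0.0671]
ft_force: [-0.3, -0.4, -0.2]
tool mm [-1.2 -0.1  0.3] norm 1.3
1 rows of [-1.2 -0.1  0.3]
position: [0.5871, -0.0014, 0.0652]
ft_force: [3.0, 0.8, 0.7]
position: [0.5828, -0.0043, 0.0633]
ft_force: [2.8, 0.0, 0.8]
position: [0.5778, -0.0074, 0.0606]
ft_force: [-0.0, -0.2, 3.6]
time: 22.73
position: [0.5214, -0.0448, 0.1731]
308 222
                                                      ..  
                                          ..          ..  
    ..                        ..                      ..  
          ..........  ..  ..      ....  ..        ..      
..                  ....      ....                        
                                  ..  ..                  
                                                          
                                                          
                                    ..      ..  ..        
                      ::========++++--                  ..
        ..  ..        --**++****++++--                    
              ..      --**::----....                      
                      ++@@==++++######                    
          ....  ..  ..**@@%%%%%%@@@@@@    ..  ..  ..      
          ..........  **@@******==%%@@  ....  ..  ....++++
::::--::............  **@@::..::::##@@    ......  ....**++
++++++##  ............++@@@@@@@@@@@@@@  ..............----
++++++**  ..........  --@@@@@@@@@@%%%%................    
        ..........  ..  ....            ..............    
        ..............................................  ..
        ..........................................  ..  ..
```

```bash
python3 -c "
from h import *
a=load('wrist')['pixels'];b=shot('scene')['pixels']
cv2.imwrite('pics/end.png',np.hstack([cv2.resize(a[120:270,200:420],(440,300),interpolation=2),cv2.resize(b[170:330,170:450],(350,200))[:,:] if 0 else cv2.resize(b[160:340,160:470],(360,300))])[...,::-1])"
```

```text
(no output)
```

View pics/end.png

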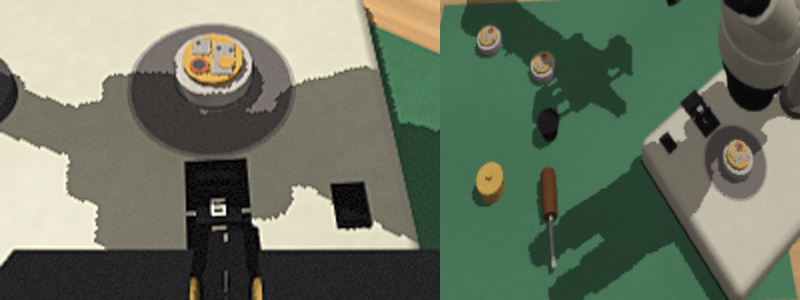

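The final picture shows 6 between the marks at (218,208) and the holder upright at the centre of the glass at (213,70). The loupe, pot and driver have not moved, and the tool is clear of everything.

```bash
python3 -c "
from bench import job;print(job.close_job())"
```

```text
the job is handed in; nothing more can be done
None
```

The job is handed in at about 23 s: the holder stands upright on the stage, about 3 mm from its centre by camera, the light wheel rests on 6, and the loupe, pot, screwdriver and microscope head look undisturbed; I have no verdict from the judge.

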